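# Tuck a brass angle under the leaf of a lap-joint jig and hold it down

### The job

Pick up the brass angle, set its flat foot on the sprung bed of the jig in front of the copper leaf, upstand towards the open end, and press the bed fully down. Keeping it pressed, slide the foot's free edge squarely under the leaf, its whole width covered, until it meets the stop beneath, never lifting the leaf and leaving the things round about where they are. Finish still gripping the angle and holding it flat with the bed fully down; do not let go.

Things in the scene. Friction and masses are not known exactly. Their poses are not given: they have to be found in the camera images.
- angle: loose brass angle (L-shaped plate), about 0.3 kg. Flat foot 100 mm long (its x, -50 to +50 mm), 60 mm wide (y), 5 mm thick; at its -x end an upstand 8 mm thick (x -50 to -42 mm) over the full 60 mm width, its top 42 mm above the underside. It lies foot down on the worktop. Origin: centre of the foot's underside; +x runs from the upstand to the free edge that is tucked in; z up.
- angle_edge (a point): middle of the angle's free edge, on its underside (50 mm along +x from the angle's origin)
- jig: lap-joint jig fixed on the worktop: dark steel base 220 x 130 x 10 mm (x -120 to +100 mm) with a sprung aluminium bed and a hinged copper leaf; two cheeks 44 mm high carry the hinge at x = +90 mm. Origin on the worktop, on the middle line; +x is the direction in which the angle is pushed in, from the open end to the hinge; z up. With the angle fully home its origin is at x = 0.
- leaf_edge (a point): middle of the front edge of the leaf (jig x = +12 mm); moves with it. Leaf 90 mm wide (y -45 to +45 mm), 3 mm thick, last 9 mm flared slightly up; its underside is 32 mm above the worktop, so the 5 mm foot fits under it only when the bed is pressed down (then a 10 mm gap)
- jig_bed (a joint): how far the sprung bed is pressed down: 0 up, 0.008 m fully down on a hard stop; it moves straight up and down and springs back; pressing it fully down with the angle takes about 9 to 10 N from the hand
- jig_leaf (a joint): angle of the hinged leaf: 0 lying flat, grows as its front edge is lifted; it is light and falls back by its own weight
- flux: brown jar with black lid, 53 mm across, 66 mm high, standing loose; leave alone. Origin: centre of its underside
- tin: small round aluminium tin, 50 mm across, 25 mm high, loose; leave alone. Origin: centre of its underside
- bed_front (a point): middle of the bed's open end at its raised height (fixed point, jig x = -118 mm, 30 mm above the worktop). The bed is 90 mm wide and runs from here to jig x = +48 mm; its top is 30 mm above the worktop when up, 22 mm when fully down
- stop (a point): middle of the stop's face, 27 mm above the worktop: a fixed upright face across the jig at jig x = +50 mm, hidden below the leaf, 38 mm behind its front edge; the angle's free edge is pushed against it
- vial: small green bottle with black cap, 36 mm across, 71 mm high, standing loose; leave alone. Origin: centre of its underside
Not all that is in view belongs to the job. What is meant by the angle is not blue or purple, and is the larger of those in its own colour.

How it is judged:
On the way:
1. the angle presses the bed fully down (7 mm or more of its 8 mm) while its edge is still in front of the leaf (value of joint jig_bed above 0.007 m and x of angle_edge in the frame of jig between -0.06 and 0.015 m and z of angle_edge in the frame of jig below 0.028 m and contact force between angle and jig above 3 N), for 0.2 s.
At the end, for the whole second after the job is handed in: Edge under the leaf, within 6 mm of the stop and 17 mm of the jig's middle line, square to 0.1 rad, flat to 0.05 rad; bed at least 7 of 8 mm down; leaf flat (under 0.03 rad); fingers still grip the angle and press it on the bed; all still (x of angle_edge in the frame of jig above 0.044 m and y of angle_edge in the frame of jig between -0.017 and 0.017 m and z of angle_edge in the frame of jig below 0.0265 m and angle between the x axis of angle and the x axis of jig, either way round below 0.1 rad and angle between angle's own z axis and vertical below 0.05 rad and value of joint jig_bed above 0.007 m and value of joint jig_leaf below 0.03 rad and contact force between angle and jig above 3 N and contact force between the fingers and angle above 3 N and linear speed of angle below 0.02 m/s); the arm keeps its last pose, push and grip.
It fails at once if the leaf is lifted (more than 0.06 rad, about 4.5 mm at its edge) (value of joint jig_leaf above 0.06 rad).
It fails at once if a bystander is moved by more than 2 cm (distance of any of flux, tin, vial from where it was at the start of the episode above 0.02 m).
It also fails if it takes over 38 s, if anything falls off the work surface, if the arm or the gripper's body presses on something with over 40 N, if the wrist force passes 120 N, or if a joint passes its speed limit or range.

### The arm

A 6-joint arm with a two-finger parallel gripper is mounted at the origin on a cart in front of the work surface, level with it; the furniture and walls round the work are solid. World frame = base frame: x ahead of the robot, y to its left, z up, the work surface at z = 0. Lengths are in m, angles in rad, forces in N, time in s.
With the tool pointing down it reaches from about 0.425 to 0.95 m from the base axis. Payload 3.5 kg.
Tool frame: the origin (TCP) lies midway between the tips of the shut fingers; the grasp point (between the pads) lies 19 mm behind it; z points along the fingers, y is the line along which they close (so a half turn about z gives the same grasp; the last joint's range is limited). The gripper opens to 85 mm and grips with 20 to 120 N. Pads are 22 mm wide; open, the fingers measure 114 mm over their backs; the gripper's body (76 mm by 85 mm) begins 54 mm behind the grasp point. The pads swing forward as they close: fully open they stand 13 mm farther back than shut.
Start: joints at [-1.276, 0.286, 1.577, -0, 1.279, -0.15], TCP at [0.29, -0.609, 0.231] pointing down, gripper open.
Joint ranges: [-2.77, 2.77], [-0.9, 2.22], [0.21, 2.48], [-1.53, 4.67], [0.24, 2.81], [-2.84, 2.84]. Speed limits (rad/s): [2.79, 2.79, 3.14, 3.14, 3.14, 3.14].

### API

Orientations are given as a unit quaternion [x, y, z, w].
In Python, from plant import ctrl gives the robot as it stands.
- The arm moves only by the tool send_rows, never from a script. Its argument "series" is a list that holds one entry, the list of rows, each a list of 7 numbers: the shift along the tool's x, y, z in cm, then the turn, a rotation vector about the tool's x, y, z in rad, then the opening, from -1 (shut) to 1 (fully open). In form: [[[x, y, z, rx, ry, rz, jaw], ...]]. A call has 1 to 10 rows; each row shifts and turns the commanded pose from where the row before left it, along the tool's axes as they then stand; what a row does not reach is not made up. A row lasts 1/8 s, in which the tool goes at most 62.5 mm and 10.7 degrees, less where a joint would pass 70% of its speed; a pose out of reach is approached as far as the arm can. A call is refused whole if a number of a shift passes 6.25 or a number of a turn 0.188, either way. A call with a gripper value outside its range is refused whole. The fingers move at their own pace and stop on an object; "force" is the grip in N (left out, the last holds). Time passes only in rows, so rows that do not move let the fingers close. It gives the time, the measured TCP pose, the force, the opening and the grip force at its end, in the units of the state.
- ctrl.get_state(): the state, without advancing time (a new reading comes with each control period).
- ctrl.read_camera(name): name is "scene" or "top"; returns a dict with "img" (420x560x3 uint8, red, green, blue), "fx", "fy", "cx", "cy" (pixels), "R" (3x3) and "t" (3): a world point X has camera coordinates R X + t. Camera axes: x right, y down, z forward; pixel columns grow to the right and rows downward; lengths in m; the calibration is good to about 2 mm. A picture is of the moment at which its call begins. There is no depth.
- ctrl.sign_off(): hands the job in; it is judged then, once.
The state is a dict: "time": time; "qpos": joint angles; "dq": joint speeds; "joint_efforts": joint torques, N m; "eef_pos": TCP position; "tcp_rot": TCP orientation; "contact_force": force on the tool from outside, world axes, zero at the start; "wrist_torque": the same for the moment, N m; "opening": opening from 0.0 (shut) to 1.0 (fully open); "finger_force": force on a finger pad.
Only numpy, scipy, OpenCV 4.12 (cv2) and the standard library are available. Lean on these libraries where they do the work, as an engineer would, in place of code of your own. Each camera call takes 0.05 s, during which the arm holds its last target. There are 200 camera calls.

## Working session

There is one attempt and no reset: what is moved stays moved. The work goes in short steps, Python scripts to look and compute and a tool call to move; the robot and the scene stay as the last step left them, time stands still between calls to the robot, and variables do not carry over. Pictures are saved under pics/ and viewed, at most 10 in all, crops included, and the job is handed in when it is done.

Besides the shell and the picture viewer there is one more tool, called after "Call:" by a JSON object that holds its "op" and its "data", one argument or row to a line. send_rows: Moves the arm, as the interface text tells. Its arguments: {"type":"object","properties":{"series":{"type":"array"},"force":{"type":"number"}},"required":["series"]}

```bash
mkdir -p pics; ls; python3 - <<'E'
from plant import ctrl
import cv2,numpy as np,pickle
d={}
for n in("scene","top"):
    c=ctrl.read_camera(n); d[n]=c; cv2.imwrite(f"pics/{n}0.png",c["img"][:,:,::-1])
    print(n,c["fx"],c["cx"],c["cy"],(-c["R"].T@c["t"]).round(3),c["R"].round(3).tolist())
pickle.dump(d,open("cam0.pkl","wb"))
print(ctrl.get_state())
E
```

```text
pics
scene 467.51689336317605 285.38096973897893 207.65356154811147 [0.88  0.535 1.229] [[-0.918, 0.397, 0.011], [0.337, 0.793, -0.507], [-0.21, -0.461, -0.862]]
top 438.29079394058806 273.7426263580101 209.66919896500707 [ 0.456 -0.111  1.186] [[-0.026, -1.0, -0.014], [-0.993, 0.028, -0.112], [0.112, 0.011, -0.994]]
{'time': 0.1, 'qpos': array([-1.27598119e+00,  2.87136392e-01,  1.57804370e+00,  2.28631487e-05,
        1.27859142e+00, -1.50022023e-01]), 'dq': array([ 0.00101571, -0.00167146, -0.00361968, -0.00136828, -0.00080093,
        0.00098107]), 'joint_efforts': array([ 2.40626650e-04, -4.07293403e+01, -2.93699080e+01, -1.76465010e-04,
        3.39019760e-03, -4.64058360e-06]), 'eef_pos': array([ 0.29030289, -0.6087237 ,  0.23003885]), 'tcp_rot': array([ 9.75366939e-01,  2.20585916e-01, -6.78873223e-05, -1.08736728e-03]), 'contact_force': array([ 0.22374   ,  0.10264458, -0.0422798 ]), 'wrist_torque': array([-0.03323977, -0.00254789, -0.04168345]), 'finger_force': 0.0, 'opening': 0.9975095422508954}
```

View pics/scene0.png

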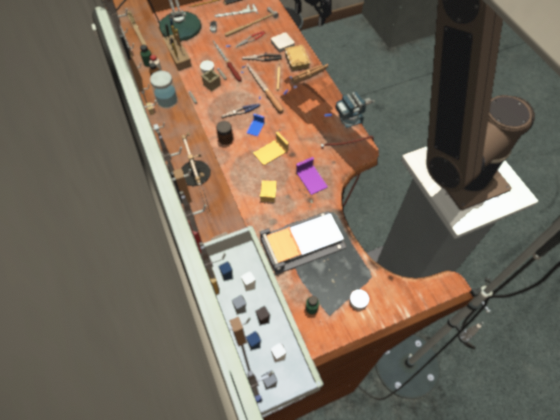

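View pics/top0.png

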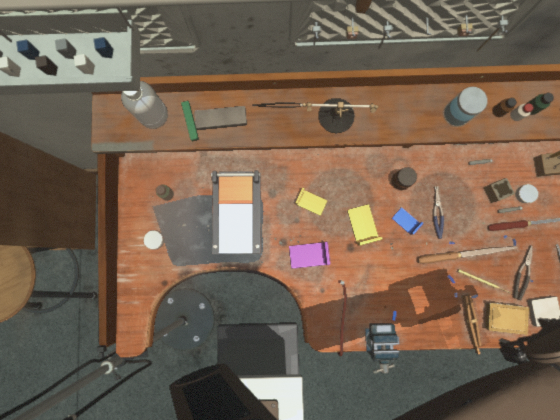

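The scene view shows the jig at (303,240) with its orange leaf on the far side. The top view shows it at (237,215), with the leaf at (236,190), the white bed at (236,230) and the open end towards the robot.

Four things could be the angle (top-view pixels): large yellow (364,224), small yellow (311,201), purple (309,255), blue (407,221). The large yellow one fits: it is brass-coloured, not blue or purple, and the larger of the two yellow. I'll confirm that in an enlarged crop.

```bash
cat > h.py <<'E'
import cv2,numpy as np
def ray(c,u,v,z):
    C=-c["R"].T@c["t"]; d=c["R"].T@np.array([(u-c["cx"])/c["fx"],(v-c["cy"])/c["fy"],1])
    return C+d*(z-C[2])/d[2]
def mask(c,lo,hi):
    return cv2.inRange(cv2.cvtColor(c["img"],cv2.COLOR_RGB2HSV),lo,hi)
def proj(c,X):
    p=c["R"]@np.asarray(X)+c["t"]; return c["cx"]+c["fx"]*p[0]/p[2],c["cy"]+c["fy"]*p[1]/p[2]
E
python3 - <<'E'
import pickle; from h import *
d=pickle.load(open("cam0.pkl","rb"))
for n,c in d.items():
  for nm,lo,hi in(("yellow",(22,120,120),(35,255,255)),("leaf",(8,120,170),(20,255,255)),("bed",(0,0,190),(180,50,255))):
    m=mask(c,lo,hi); cs=cv2.findContours(m,0,cv2.CHAIN_APPROX_NONE)[0]
    for k in sorted(cs,key=cv2.contourArea)[::-1][:3]:
        if cv2.contourArea(k)<150: continue
        z={"yellow":.005,"leaf":.035,"bed":.03}[nm]
        r=cv2.boxPoints(cv2.minAreaRect(k)); q=cv2.approxPolyDP(k,2.5,True)[:,0]
        print(n,nm,cv2.contourArea(k),[(*p.tolist(),*ray(c,*p,z)[:2].round(4).tolist()) for p in q])
t=d["top"]["img"];s=d["scene"]["img"]
a=cv2.resize(t[160:280,190:390],(800,480),interpolation=cv2.INTER_CUBIC)[:, :]
b=cv2.resize(s[120:210,240:340],(400,360),interpolation=cv2.INTER_CUBIC)
o=np.zeros((600,800,3),np.uint8); o[:360,:400]=a[60:420,400:]; o[:360,400:]=b
o[360:]=cv2.resize(t[165:265,150:330],(432,240))[:, :].repeat(1,0)[:240,:1].repeat(800,1)*0
o[360:,:432]=cv2.resize(t[165:265,150:330],(432,240),interpolation=cv2.INTER_CUBIC)
cv2.imwrite("pics/crop.png",o[:,:,::-1])
E
```

```text
scene yellow 327.5 [(274, 141, 0.514, -0.3711), (254, 152, 0.5917, -0.3546), (263, 163, 0.5812, -0.3022), (283, 152, 0.5045, -0.3177)]
scene yellow 176.5 [(264, 181, 0.6044, -0.2365), (260, 195, 0.6353, -0.1933), (274, 197, 0.5984, -0.1697), (272, 189, 0.5928, -0.1991), (275, 182, 0.5741, -0.2195)]
scene leaf 10289.5 [(180, 7, 0.6061, -1.1118), (196, 13, 0.5591, -1.0528), (204, 24, 0.5509, -0.979), (193, 42, 0.6207, -0.8983), (183, 44, 0.6583, -0.9022), (191, 55, 0.6487, -0.8345), (192, 66, 0.6627, -0.7788), (173, 79, 0.7439, -0.7427), (175, 82, 0.7416, -0.7259), (179, 79, 0.7245, -0.7345), (187, 93, 0.7186, -0.6595), (188, 89, 0.7098, -0.6762), (194, 93, 0.6964, -0.6501), (197, 105, 0.7039, -0.5934), (202, 103, 0.6855, -0.5955), (202, 97, 0.6768, -0.6217), (205, 100, 0.6717, -0.6046), (216, 96, 0.6311, -0.6075), (202, 85, 0.659, -0.6756), (197, 70, 0.6524, -0.7526), (202, 56, 0.6134, -0.814), (212, 57, 0.5814, -0.795), (215, 68, 0.5899, -0.7373), (219, 66, 0.5733, -0.7413), (227, 75, 0.5621, -0.6877), (226, 80, 0.5737, -0.6659), (221, 80, 0.5899, -0.6727), (221, 90, 0.6059, -0.6274)
[... 13781 characters left out ...]
0.9717, 0.3858), (97, 73, 0.9802, 0.3804), (87, 76, 0.9724, 0.408), (73, 67, 0.9998, 0.4477), (84, 63, 1.0104, 0.4172), (85, 53, 1.0394, 0.4151), (95, 62, 1.0123, 0.3866), (101, 59, 1.0204, 0.37), (106, 66, 0.9996, 0.3557), (105, 71, 0.9853, 0.3582), (109, 71, 0.9849, 0.3471), (103, 75, 0.9739, 0.3636), (109, 75, 0.9733, 0.3469), (111, 71, 0.9847, 0.3415), (113, 75, 0.973, 0.3358)]
top bed 1538.0 [(219, 204, 0.6053, 0.0468), (219, 252, 0.478, 0.0484), (251, 252, 0.4757, -0.0358), (251, 204, 0.6029, -0.0385)]
top bed 1523.0 [(302, 419, 0.0539, -0.1556), (300, 377, 0.156, -0.154), (241, 379, 0.1545, -0.0037), (258, 398, 0.1071, -0.046), (278, 400, 0.1011, -0.0965), (279, 419, 0.0551, -0.0978)]
```

View pics/crop.png

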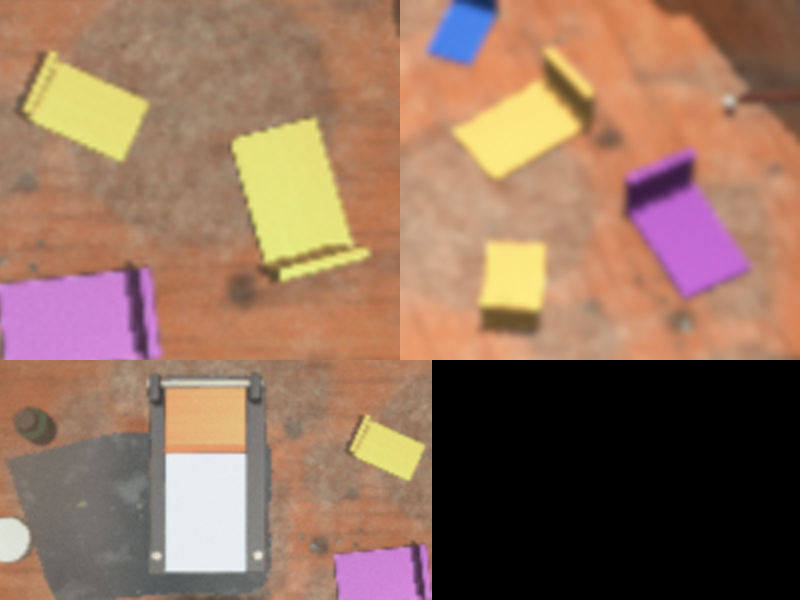

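The crop confirms it. The large yellow piece has an upright wall on its near (robot-side) edge and its free edge at top px about (348,210)–(369,204). It is the bigger of the two yellow ones, so it is the angle. Next I'll get sub-pixel poses.

```bash
cat >> h.py <<'E'
def quad(c,roi,lo,hi,S=8):
    "subpixel 4-gon corners (px) of the biggest blob in roi=(u0,v0,u1,v1), S-fold upsampled"
    u0,v0,u1,v1=roi; im=cv2.resize(c["img"][v0:v1,u0:u1],None,fx=S,fy=S,interpolation=cv2.INTER_CUBIC)
    m=cv2.inRange(cv2.cvtColor(im,cv2.COLOR_RGB2HSV),lo,hi)
    k=max(cv2.findContours(m,0,cv2.CHAIN_APPROX_NONE)[0],key=cv2.contourArea)
    f=lambda p:((np.asarray(p,float)+.5)/S-.5+[u0,v0])
    return f(cv2.approxPolyN(k,4,ensure_convex=True)[0]) if hasattr(cv2,"approxPolyN") else f(k[:,0]), f(cv2.approxPolyDP(k,1.2*S,True)[:,0])
E
python3 - <<'E'
import pickle; from h import *
d=pickle.load(open("cam0.pkl","rb")); Y=((22,110,100),(36,255,255)); W=((0,0,150),(180,60,255))
for n,ry,rb in(("top",(340,195,392,252),(210,196,262,262)),("scene",(245,125,298,172),(282,205,352,262))):
    c=d[n]
    for nm,r,(lo,hi),z in(("ang",ry,Y,.005),("bed",rb,W,.03)):
        q4,q=quad(c,r,lo,hi)
        for p in (q if nm=="ang" else q4): print(n,nm,p.round(1),ray(c,*p,z)[:2].round(4),ray(c,*p,.042)[:2].round(4) if nm=="ang" else "")
E
```

```text
top ang [368.1 203.9] [ 0.5973 -0.354 ] [ 0.5928 -0.3464]
top ang [347.3 210.3] [ 0.5815 -0.2972] [ 0.5775 -0.2914]
top ang [356.2 240.8] [ 0.4985 -0.3173] [ 0.4972 -0.3108]
top ang [371.1 236.2] [ 0.5098 -0.3577] [ 0.5081 -0.35  ]
top ang [377.6 236.2] [ 0.5094 -0.3751] [ 0.5077 -0.3668]
top bed [252.7 253.1] [ 0.4728 -0.0402] 
top bed [217.9 253.4] [0.4743 0.0512] 
top bed [218.1 203.3] [0.6072 0.0493] 
top bed [252.7 203.1] [ 0.6052 -0.043 ] 
scene ang [274.2 140.9] [ 0.5134 -0.3711] [ 0.5244 -0.3437]
scene ang [253.6 152.1] [ 0.5931 -0.3549] [ 0.6018 -0.328 ]
scene ang [263.3 163.6] [ 0.5811 -0.2997] [ 0.5902 -0.2745]
scene ang [283.4 151.8] [ 0.5029 -0.3178] [ 0.5143 -0.2921]
scene bed [344.6 238.8] [0.4723 0.054 ] 
scene bed [301.2 255.1] [0.6079 0.0516] 
scene bed [281.8 225.9] [ 0.6214 -0.0551] 
scene bed [329.4 209.6] [ 0.4694 -0.0503]
```

Call:
{"op": "send_rows", "data": {
  "series": [
    [[4.95,-2.45,0,0,0,0,1],[4.95,-2.45,0,0,0,0,1],[4.95,-2.45,0,0,0,0,1],[4.95,-2.45,0,0,0,0,1],[4.95,-2.45,0,0,0,0,1],[4.95,-2.45,0,0,0,0,1],[0,0,0,0,0,-0.17,1],[0,0,0,0,0,-0.17,1],[0,0,0,0,0,-0.17,1],[0,0,0,0,0,-0.17,1]]
  ],
  "force": 100
}}

```text
time: 1.35
eef_pos: [0.4951, -0.3484, 0.2306]
tcp_rot: [0.844, 0.536, -0.0, -0.001]
contact_force: [-0.0, 0.1, -0.1]
opening: 1.003
finger_force: 0.0
```

Call:
{"op": "send_rows", "data": {
  "series": [
    [[0,0,0,0,0,-0.17,1],[0,0,0,0,0,-0.17,1],[0,0,0,0,0,-0.17,1],[0,0,0,0,0,-0.17,1],[0,0,5,0,0,0,1],[0,0,5,0,0,0,1],[0,0,0,0,0,0,1],[0,0,0,0,0,0,1]]
  ]
}}

```text
time: 2.35
eef_pos: [0.496, -0.3495, 0.133]
tcp_rot: [0.62, 0.785, -0.0, 0.001]
contact_force: [0.3, 0.2, 1.4]
opening: 1.001
finger_force: 0.0
```

Call:
{"op": "send_rows", "data": {
  "series": [
    [[0,0,4,0,0,0,1],[0,0,4,0,0,0,1],[0,0,2.5,0,0,0,1],[0,0,1.2,0,0,0,1],[0,0,0,0,0,0,1],[0,0,0,0,0,0,1]]
  ]
}}

```text
time: 3.1
eef_pos: [0.4966, -0.35, 0.0165]
tcp_rot: [0.62, 0.785, -0.0, 0.002]
contact_force: [-0.3, -0.3, -0.3]
opening: 0.999
finger_force: 0.0
```

```bash
python3 - <<'E'
from plant import ctrl; from h import *
s=ctrl.get_state(); print(s["eef_pos"],s["tcp_rot"],s["contact_force"])
o=[]
for n,(u,v) in(("scene",(270,150)),("top",(364,224))):
    c=ctrl.read_camera(n); o.append(cv2.resize(c["img"][v-45:v+45,u-30:u+30],(400,600),interpolation=cv2.INTER_CUBIC))
cv2.imwrite("pics/g.png",np.hstack(o)[:,:,::-1])
E
```

```text
[ 0.4965678  -0.35000007  0.01653001] [ 6.19679301e-01  7.84852819e-01 -2.20096847e-04  1.88868961e-03] [-0.30338441 -0.28208915 -0.27220198]
```

View pics/g.png

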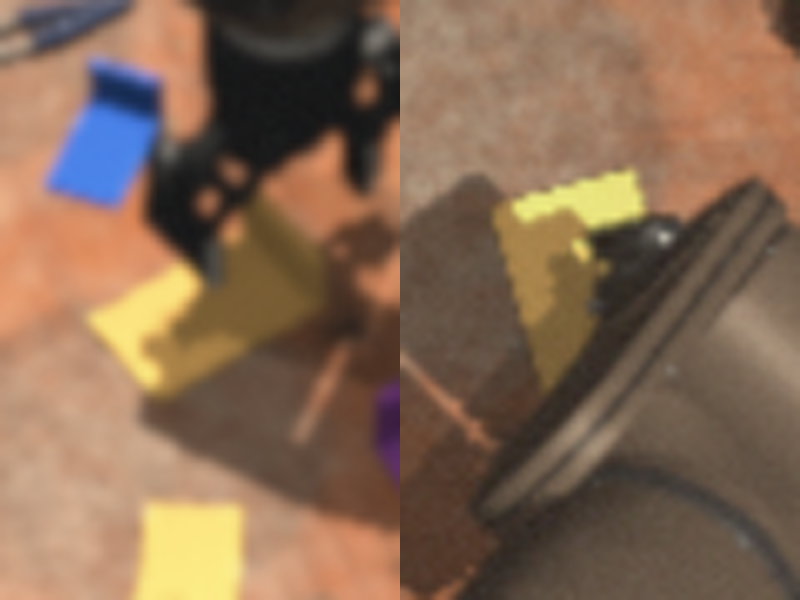

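In the left view the front finger is over the foot and the rear finger is behind the upstand, so the fingers straddle it. I'll lower 4 mm and close.

Call:
{"op": "send_rows", "data": {
  "series": [
    [[0,0,0.4,0,0,0,1],[0,0,0,0,0,0,0.3],[0,0,0,0,0,0,-0.3],[0,0,0,0,0,0,-1],[0,0,0,0,0,0,-1],[0,0,0,0,0,0,-1],[0,0,0,0,0,0,-1],[0,0,0,0,0,0,-1],[0,0,0,0,0,0,-1],[0,0,0,0,0,0,-1]]
  ],
  "force": 100
}}

```text
time: 4.45
eef_pos: [0.4956, -0.349, 0.0107]
tcp_rot: [0.62, 0.785, 0.0, 0.0]
contact_force: [1.5, -0.4, 2.7]
opening: 0.075
finger_force: 98.4
```

Call:
{"op": "send_rows", "data": {
  "series": [
    [[0,0,-2,0,0,0,-1],[0,0,-4,0,0,0,-1],[0,0,-4,0,0,0,-1],[4.35,0.85,0,0,0,0,-1],[4.35,0.85,0,0,0,0,-1],[4.35,0.85,0,0,0,0,-1],[4.35,0.85,0,0,0,0,-1],[4.35,0.85,0,0,0,0,-1],[4.35,0.85,0,0,0,0,-1],[4.35,0.85,0,0,0,0,-1]]
  ]
}}

```text
time: 5.7
eef_pos: [0.4814, -0.0373, 0.1104]
tcp_rot: [0.62, 0.785, -0.0, -0.001]
contact_force: [0.8, -0.1, -2.8]
opening: 0.073
finger_force: 97.7
```

Call:
{"op": "send_rows", "data": {
  "series": [
    [[4.35,0.85,0,0,0,0,-1],[0,0,0,0,0,0.125,-1],[0,0,0,0,0,0.125,-1],[0,0,0,0,0,0,-1],[0,0,0,0,0,0,-1],[0,0,0,0,0,0,-1]]
  ]
}}

```text
time: 6.45
eef_pos: [0.4806, 0.0053, 0.1103]
tcp_rot: [0.713, 0.702, -0.0, -0.0]
contact_force: [0.1, -0.6, -2.9]
opening: 0.073
finger_force: 97.8
```

```bash
python3 - <<'E'
from plant import ctrl; from h import *
s=ctrl.get_state(); print(s["eef_pos"],s["tcp_rot"],s["contact_force"],s["finger_force"])
o=[]
for n,(u,v) in(("scene",(310,220)),("top",(236,210))):
    c=ctrl.read_camera(n); o.append(cv2.resize(c["img"][v-60:v+60,u-40:u+40],(400,600),interpolation=cv2.INTER_CUBIC))
    np.save(n+"1.npy",c["img"])
cv2.imwrite("pics/h.png",np.hstack(o)[:,:,::-1])
E
```

```text
[0.48056922 0.00530074 0.11031394] [ 7.12535207e-01  7.01636334e-01 -1.23999598e-04 -1.37903962e-04] [ 0.11971655 -0.57058977 -2.87401746] 97.79886603355408
```

View pics/h.png

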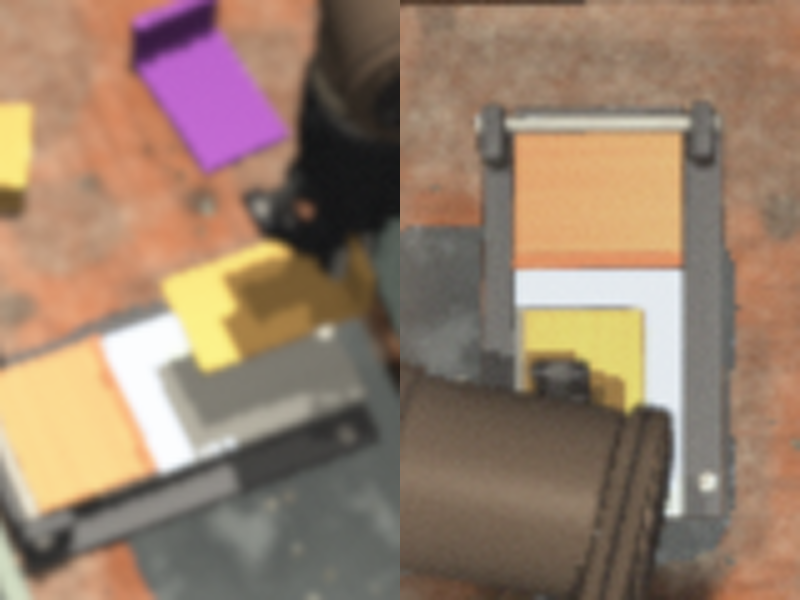

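The angle is held above the bed, with its free edge at top px about (220–245, 212), ahead of the leaf edge at row 203. Next I'll measure its offset and yaw in hand.

```bash
python3 - <<'E'
import pickle; from h import *
d=pickle.load(open("cam0.pkl","rb"));Y=((22,110,100),(36,255,255))
im={n:dict(d[n],img=np.load(n+"1.npy")) for n in d}
for n,roi in(("top",(214,205,255,236)),("scene",(298,203,345,238))):
    _,q=quad(im[n],roi,*Y); print(n,[(p.round(1).tolist(),ray(im[n],*p,.1045)[:2].round(4).tolist()) for p in q])
E
```

```text
top [([220.9, 212.2], [0.575, 0.032]), ([220.8, 219.6], [0.5566, 0.0326]), ([230.1, 219.8], [0.5553, 0.0096]), ([233.6, 223.7], [0.5454, 0.0011]), ([240.2, 225.9], [0.5394, -0.0153]), ([241.1, 232.6], [0.5229, -0.0171]), ([243.3, 230.6], [0.5277, -0.0228]), ([242.9, 212.2], [0.5734, -0.0227])]
scene [([323.9, 208.7], [0.5078, -0.0226]), ([302.6, 216.3], [0.5729, -0.0237]), ([308.9, 227.3], [0.5711, 0.0144]), ([310.2, 233.4], [0.5759, 0.0328]), ([317.4, 231.6], [0.5554, 0.0353]), ([314.2, 224.1], [0.5537, 0.0109]), ([316.7, 220.8], [0.543, 0.0044]), ([314.2, 214.6], [0.5409, -0.0161]), ([324.9, 210.3], [0.5075, -0.0167])]
```

Call:
{"op": "send_rows", "data": {
  "series": [
    [[0,0,3,0,0,0,-1],[0,0,2.5,0,0,0,-1],[0,0,1,0,0,0,-1],[0,0,0.4,0,0,0,-1],[0,0,0.2,0,0,0,-1],[0,0,0.2,0,0,0,-1],[0,0,0.2,0,0,0,-1],[0,0,0,0,0,0,-1],[0,0,0,0,0,0,-1]]
  ]
}}

```text
time: 7.68
eef_pos: [0.4814, 0.0053, 0.0365]
tcp_rot: [0.713, 0.702, 0.0, 0.0]
contact_force: [-3.9, -0.9, 4.8]
opening: 0.076
finger_force: 99.3
```

Call:
{"op": "send_rows", "data": {
  "series": [
    [[0,0,0.2,0,0,0,-1],[0,0,0.2,0,0,0,-1],[0,0,0,0,0,0,-1],[0,0,0,0,0,0,-1]]
  ]
}}

```text
time: 8.18
eef_pos: [0.4814, 0.0053, 0.033]
tcp_rot: [0.713, 0.702, 0.0, 0.0]
contact_force: [-5.7, -0.1, 9.6]
opening: 0.075
finger_force: 99.8
```

Call:
{"op": "send_rows", "data": {
  "series": [
    [[0,0,0.2,0,0,0,-1],[0,0,0,0,0,0,-1],[0,0,0,0,0,0,-1]]
  ]
}}

```text
time: 8.55
eef_pos: [0.4813, 0.0053, 0.0324]
tcp_rot: [0.713, 0.702, -0.0, -0.0]
contact_force: [-12.0, 0.6, 20.6]
opening: 0.078
finger_force: 101.5
```

```bash
python3 - <<'E'
from plant import ctrl; from h import *
s=ctrl.get_state(); print(s["eef_pos"],s["contact_force"],s["wrist_torque"])
o=[]
for n,(u,v),roi in(("scene",(310,225),(298,210,350,250)),("top",(236,210),(214,205,255,236))):
    c=ctrl.read_camera(n); o.append(cv2.resize(c["img"][v-30:v+30,u-20:u+20],(400,600),interpolation=cv2.INTER_CUBIC))
    _,q=quad(c,roi,(22,110,100),(36,255,255)); print(n,[(p.round(1).tolist(),ray(c,*p,.027)[:2].round(4).tolist()) for p in q])
cv2.imwrite("pics/p.png",np.hstack(o)[:,:,::-1])
E
```

```text
[0.48134172 0.00534659 0.0323895 ] [-11.98276767   0.58440516  20.59785083] [1.14216584e-01 1.67844163e+00 1.62652588e-04]
scene [([320.9, 221.9], [0.5099, -0.0238]), ([302.3, 230.4], [0.5719, -0.0196]), ([309.2, 244.7], [0.5728, 0.0298]), ([315.6, 242.9], [0.5537, 0.032]), ([312.8, 237.3], [0.5533, 0.0126]), ([314.9, 233.8], [0.5428, 0.0047]), ([312.7, 228.8], [0.5419, -0.0126]), ([321.2, 224.6], [0.513, -0.0156])]
top [([225.1, 215.4], [0.5745, 0.0314]), ([225.1, 221.8], [0.5575, 0.0317]), ([232.9, 221.9], [0.5566, 0.0107]), ([236.9, 226.2], [0.545, 0.0003]), ([242.3, 227.2], [0.5419, -0.0139]), ([243.6, 234.1], [0.5236, -0.0169]), ([245.8, 233.1], [0.5261, -0.0229]), ([245.7, 215.1], [0.574, -0.0235])]
```

View pics/p.png

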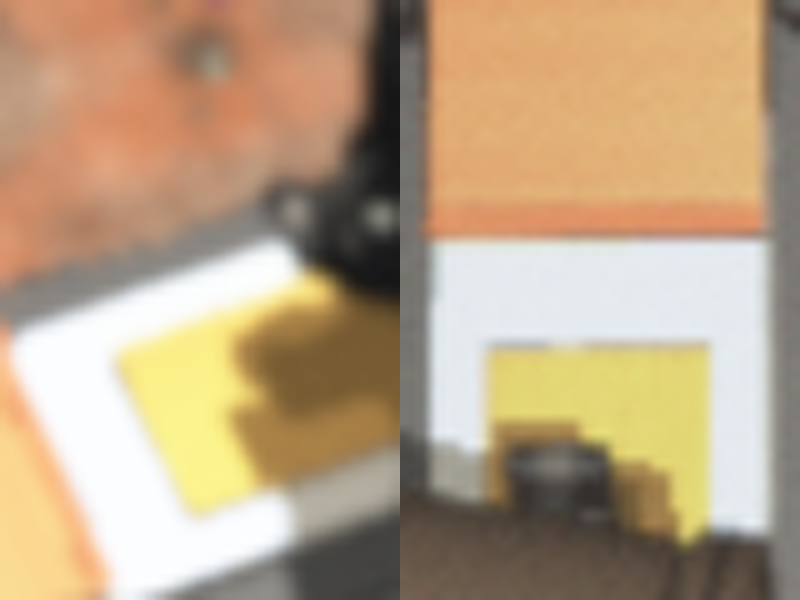

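The foot lies flat and square on the pressed bed. Its free edge is at top px (225–246, 215), about 31 mm in front of the leaf edge and on the middle line. I'll slide it in now.

Call:
{"op": "send_rows", "data": {
  "series": [
    [[0,0.3,-0.02,0,0,0,-1],[0,0.5,0,0,0,0,-1],[0,0.5,0,0,0,0,-1],[0,0.5,0,0,0,0,-1],[0,0.5,0,0,0,0,-1],[0,0,0,0,0,0,-1]]
  ]
}}

```text
time: 9.4
eef_pos: [0.5042, 0.005, 0.0325]
tcp_rot: [0.712, 0.702, -0.001, -0.0]
contact_force: [-11.3, 1.7, 18.4]
opening: 0.073
finger_force: 101.3
```

Call:
{"op": "send_rows", "data": {
  "series": [
    [[0,0.4,0,0,0,0,-1],[0,0.4,0,0,0,0,-1],[0,0.4,0,0,0,0,-1],[0,0.4,0,0,0,0,-1],[0,0.4,0,0,0,0,-1],[0,0,0,0,0,0,-1]]
  ]
}}

```text
time: 10.15
eef_pos: [0.5241, 0.0047, 0.0325]
tcp_rot: [0.712, 0.702, -0.001, -0.0]
contact_force: [-10.5, 0.2, 17.5]
opening: 0.075
finger_force: 101.2
```

```bash
python3 - <<'E'
from plant import ctrl; from h import *
o=[]
for n,(u,v) in(("scene",(300,230)),("top",(236,200))):
    c=ctrl.read_camera(n); o.append(cv2.resize(c["img"][v-30:v+30,u-20:u+20],(400,600),interpolation=cv2.INTER_CUBIC))
cv2.imwrite("pics/s.png",np.hstack(o)[:,:,::-1])
E
```

```text
(no output)
```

View pics/s.png

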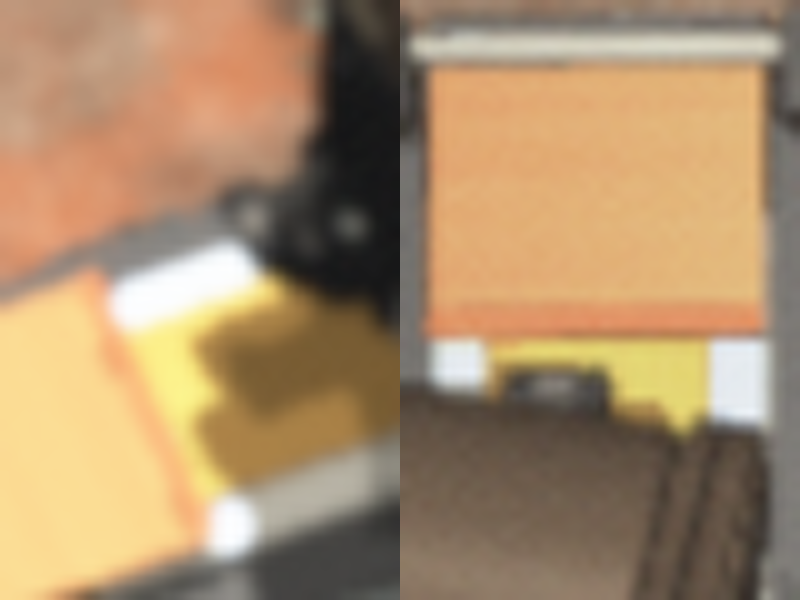

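The free edge is under the leaf across its whole width: yellow meets the leaf edge at crop (490–708, 340), white bed shows on both sides, and the leaf lies flat. I'll go on to the stop.

Call:
{"op": "send_rows", "data": {
  "series": [
    [[0,0.4,0,0,0,0,-1],[0,0.4,0,0,0,0,-1],[0,0.4,0,0,0,0,-1],[0,0.4,0,0,0,0,-1],[0,0.3,0,0,0,0,-1],[0,0,0,0,0,0,-1]]
  ]
}}

```text
time: 11.0
eef_pos: [0.543, 0.0044, 0.0326]
tcp_rot: [0.712, 0.702, -0.001, -0.0]
contact_force: [-11.2, 0.1, 17.8]
opening: 0.078
finger_force: 101.1
```

Call:
{"op": "send_rows", "data": {
  "series": [
    [[0,0.2,0,0,0,0,-1],[0,0.2,0,0,0,0,-1],[0,0.1,0,0,0,0,-1],[0,0,0,0,0,0,-1]]
  ]
}}

```text
time: 11.5
eef_pos: [0.5471, 0.0043, 0.0326]
tcp_rot: [0.712, 0.702, -0.002, -0.001]
contact_force: [-14.8, -0.4, 19.5]
opening: 0.076
finger_force: 101.5
```

Call:
{"op": "send_rows", "data": {
  "series": [
    [[0,0.1,0,0,0,0,-1],[0,0,0,0,0,0,-1],[0,0,0,0,0,0,-1]]
  ]
}}

```text
time: 11.88
eef_pos: [0.5471, 0.0043, 0.0326]
tcp_rot: [0.712, 0.702, -0.002, -0.002]
contact_force: [-18.1, 0.4, 21.2]
opening: 0.078
finger_force: 101.8
```

The tool has stalled at x = 0.547 with the push force rising, so the edge is on the stop. One last look before handing in.

```bash
python3 - <<'E'
from plant import ctrl; from h import *
o=[]
for n,(u,v) in(("scene",(300,230)),("top",(230,200))):
    c=ctrl.read_camera(n); o.append(cv2.resize(c["img"][v-60:v+60,u-40:u+40],(400,600),interpolation=cv2.INTER_CUBIC))
cv2.imwrite("pics/f.png",np.hstack(o)[:,:,::-1])
s=ctrl.get_state(); print(s["eef_pos"],s["contact_force"],s["finger_force"],abs(s["dq"]).max())
E
```

```text
[0.5470515  0.00434581 0.03254744] [-17.59397252   0.11920012  23.06249421] 101.80867195129395 0.0008816911079340904
```

View pics/f.png

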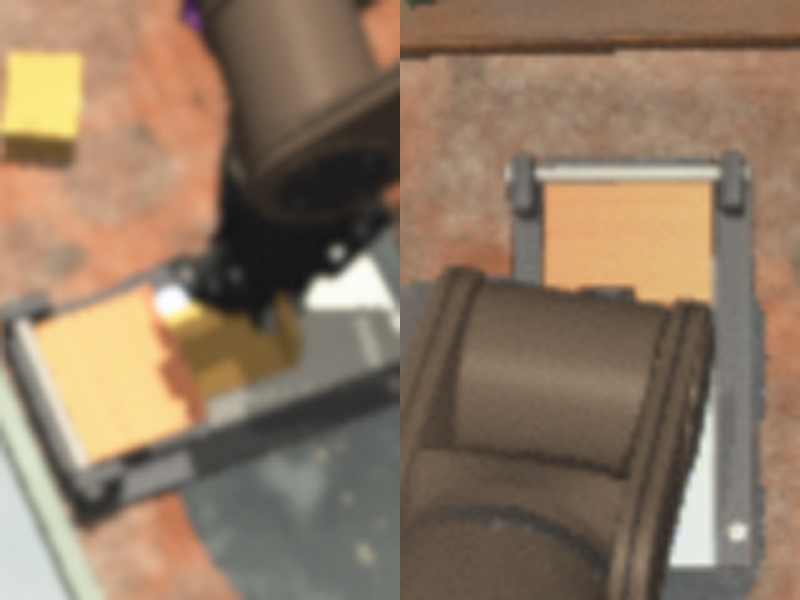

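The scene view shows the leaf flat and the foot tucked under it at crop (155–205, 290–410). The upstand is about 60 mm behind the leaf edge, which fits the fully home position. The arm is still, so I'm handing in.

```bash
python3 -c "
from plant import ctrl
print(ctrl.sign_off())"
```

```text
the job is handed in; nothing more can be done
None
```

I handed the job in with the brass angle pushed home against the stop under the flat leaf, bed pressed down and still gripped; the sign-off returned no verdict, so the result isn't confirmed.

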